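# Move the kiln slide to its working notch and set its brake lever

### The job

Flick up the brake lever of the small bench carriage to release it, roll the carriage to the right to the working notch, and push the lever down until it locks there and stays down. The notch has to be found by feel: keep only a light pressure on the lever while you ease the carriage along, never lean on it while it is not over the notch, and keep the glass tile lying in its place on the deck and the things around undisturbed.

Things in the scene. Friction and masses are not known exactly. Their poses are not given: they have to be found in the camera images.
- slide_base: Aluminium base plate, 176 x 380 x 8 mm, fixed to the worktop, with two steel guide rods along its y axis between dark end blocks 36 mm high. z is up; the carriage rolls along its -y axis (robot's right); its -x side faces the robot, where a notched steel rail 28.5 mm high runs along y. Origin on the worktop, midway between the end blocks.
- carriage (a joint): Travel of the carriage along the base's -y axis, m: 0 parked (left, at the start), 0.22 at the right-hand end of travel. It rolls with about 1.5 N of friction, and is held fast while the lever is locked in a notch; forcing it then overloads the lever's tongue.
- brake_lever (a joint): Angle of the brake lever about its hinge, rad: 0 locked fully down in a notch, 0.70 fully up against its stop (released). An over-centre spring, dead centre at 0.17, holds it up above and down below that. At the pad, lifting it from locked takes about 6 N; pushing it down takes up to 9 N on the way (near 0.5), about 6 N near 0.3; 10 to 12 N keeps the tongue on the rail.
- lever_pad (a point): Centre of the black rubber pad on the lever's outer end: 30 mm along x, 22 mm wide along the base's y, 14 mm high. When locked it lies 90 mm in front (-x of the base) of the hinge and 8 mm above it; it swings up about the hinge. Fingers closing along the base's y can pinch it and the lever still pivots between them.
- lever_hinge (a point): Hinge of the brake lever on the front of the carriage, 36 mm above the worktop, axis along the base's y; it moves with the carriage. Away from a notch the tongue under the lever meets the rail top at about 0.3 rad and the lever springs up if let go; over the notch it sinks in and clicks down to 0. Over about 20 N of push at the pad while the tongue is on the rail overloads it.
- deck_center (a point): Centre of the carriage deck (110 x 120 mm, with a rim 6 mm high), on its upper face, 42 mm above the worktop.
- fused_tile: Blue fused glass tile, 87 x 52 x 10 mm, 60 g, lying loose on the deck; origin at the centre of its underside. It should ride along undisturbed.
- masking_tape: Roll of masking tape, 98 mm across and 25 mm high, standing loose to the right; leave it alone. Origin at the centre of its underside.
- frit_jar_1: Small glass jar with a black cap, 37 mm across, 48 mm high, loose, to the right; leave it alone. Origin at the centre of its underside.
- frit_jar_2: Small glass jar with a white cap, 37 mm across, 48 mm high, loose, behind the slide; leave it alone. Origin at the centre of its underside.
- notch_zone (a point): Middle of the stretch of the front rail, on its top face, that holds the working notch (15 mm long along y; the lever's tongue is 12 mm). With the tongue here the carriage value is 0.172; the notch's centre lies anywhere from 35 mm left to 35 mm right of this point, and is not measured.
Not all that is in view belongs to the job. Leave any orange look-alike of the fused_tile alone.

How it is judged:
By the outcome, as a careful person would: the job done as asked, in the order asked, and still so for the second after the job is handed in, with the robot touching nothing.
It also fails if it takes over 72 s, if anything falls off the work surface, if the arm or the gripper's body presses on something with over 40 N, if the wrist force passes 120 N, or if a joint passes its speed limit or range.

### The arm

A 6-joint arm with a two-finger parallel gripper is mounted at the origin on a cart in front of the work surface, level with it; the furniture and walls round the work are solid. World frame = base frame: x ahead of the robot, y to its left, z up, the work surface at z = 0. Lengths are in m, angles in rad, forces in N, time in s.
With the tool pointing down it reaches from about 0.375 to 0.925 m from the base axis. Payload 5.7 kg.
Tool frame: the origin (TCP) lies midway between the tips of the shut fingers; the grasp point (between the pads) lies 19 mm behind it; z points along the fingers, y is the line along which they close (so a half turn about z gives the same grasp; the last joint's range is limited). The gripper opens to 88 mm and grips with 3 to 60 N. Pads are 20 mm wide; open, the fingers measure 115 mm over their backs; the gripper's body (75 mm by 178 mm) begins 61 mm behind the grasp point.
Start: joints at [-1.346, 0.359, 1.51, -0, 1.272, -0.115], TCP at [0.2, -0.566, 0.223] pointing down, gripper open.
Joint ranges: [-2.97, 2.97], [-1.01, 2.36], [0.21, 2.38], [-0.96, 4.11], [0.2, 2.71], [-2.98, 2.98]. Speed limits (rad/s): [2.39, 2.39, 3.14, 3.14, 3.14, 3.14].

### API

Orientations are given as a unit quaternion [x, y, z, w].
In Python, from bench import move_ptp, servo_line, goto_joints, move_gripper, sleep, inverse_kinematics, capture, PlanningError, close_job, spot_in, silhouettes, current_clock, current_joint_pos, current_qvel, current_joint_torque, current_position, current_orientation, current_force, current_torque, current_finger_gap, current_grip_force gives the robot as it stands. Calls block until the motion is done:
- move_ptp(position, orientation): joint-space move of the TCP to a pose.
- servo_line(position, orientation=None, rate=0.15, contact_N=None): straight line of the TCP; orientation=None keeps the orientation; rate is the mean speed in m/s. With contact_N (N) it stops when the force on the tool has changed by that much, and returns True; else False.
- goto_joints(angles): joint-space move.
- move_gripper(opening): finger opening in m; the grip force is fixed at half the most; returns when the fingers have stopped.
- sleep(seconds).
- inverse_kinematics(position, orientation): joint angles nearest the present ones, or None.
- capture(name): name is "scene" or "top" or "wrist"; returns a dict with "image" (384x512x3 uint8, blue, green, red), "range_z" (384x512 float32, m along the optical axis (not along the pixel's ray), 0 where there is no reading), "intrinsics" (3x3 intrinsics, pixels), "k1" (the pictures are not rectified: a ray, as slopes to the right and down, at radius r is drawn at 1 + k1 r^2 times it, then the intrinsics apply), "R" (3x3) and "t" (3): a world point X has camera coordinates R X + t. Camera axes: x right, y down, z forward; pixel columns grow to the right and rows downward; lengths in m; the calibration is good to about 2 mm. A picture is of the moment at which its call begins.
A pose or a line that the arm cannot do raises PlanningError and nothing moves.
- close_job(): hands the job in; it is judged then, once.
Trained networks look in the newest picture that a camera, given by its name, has taken for a name from the list of things; names that differ only in an ending like _2 or _b are one class to them, and where a whole thing is asked for, a point or a joint stands for the part that bears it (a point fixed in the world has none). Each returns a list of dicts, best first, with "conf" (0 to 1); they miss things now and then, are a little off and sometimes report something else, mostly with a low value. They report only what shows in the picture. A call takes as long as a camera call. They do not tell look-alikes from the thing itself.
- spot_in(camera, query): "xy" ([column, row] in pixels, amid what is visible of it).
- silhouettes(camera, query): "region" (384x512 bool, what is visible of it) and "xy" ([column, row] in pixels, amid what is visible of it).
Readings, each from a call of its own:
- current_clock(): time.
- current_joint_pos(): joint angles.
- current_qvel(): joint speeds.
- current_joint_torque(): joint torques, N m.
- current_position(): TCP position.
- current_orientation(): TCP orientation.
- current_force(): force on the tool from outside, world axes, zero at the start.
- current_torque(): the same for the moment, N m.
- current_finger_gap(): finger opening in m.
- current_grip_force(): force on a finger pad.
Only numpy, scipy, OpenCV 4.12 (cv2) and the standard library are available. Lean on these libraries where they do the work, as an engineer would, in place of code of your own. Each camera call takes 0.05 s, during which the arm holds its last target. There are 200 camera calls.

## Working session

There is one attempt and no reset: what is moved stays moved. The work goes in short steps, each a Python script; the robot and the scene stay as the last script left them, time stands still between calls to the robot, and variables do not carry over. Pictures are saved under pics/ and viewed, at most 10 in all, crops included, and the job is handed in when it is done.

```bash
mkdir -p pics; ls
cat > h.py <<'E'
import numpy as np, cv2
from bench import *
def world(c,uv,z=None):
    """pixel -> world using range image"""
    K=c["intrinsics"];k=c["k1"]
    d=np.array([(uv[0]-K[0,2])/K[0,0],(uv[1]-K[1,2])/K[1,1]]);s=d.copy()
    for _ in range(20): s=d/(1+k*(s@s))
    R,t=np.array(c["R"]),np.array(c["t"])
    o=-R.T@t; r=R.T@np.array([s[0],s[1],1])
    if z is not None: return o+r*(z-o[2])/r[2]
    u,v=int(round(uv[0])),int(round(uv[1]))
    p=c["range_z"][max(v-1,0):v+2,max(u-1,0):u+2]; p=p[p>0]
    return o+r*np.median(p) if p.size else None
def cloud(c,m):
    vs,us=np.nonzero(m&(c["range_z"]>0))
    return np.array([world(c,(u,v)) for u,v in zip(us,vs)])
E
python3 - <<'E'
from h import *
ims=[]
for n in("scene","top"):
    c=capture(n);cv2.imwrite(f"pics/{n}0.png",c["image"])
    for q in("slide_base","carriage","brake_lever","lever_pad","lever_hinge","deck_center","fused_tile","masking_tape","frit_jar_1","notch_zone"):
        for d in spot_in(n,q)[:3]:
            w=world(c,d["xy"]); print(n,q,np.round(d["xy"]),round(d["conf"],2),None if w is None else np.round(w,3))
print(current_clock(),current_orientation(),current_force())
E
```

```text
pics
scene slide_base [227. 198.] 0.92 [0.552 0.03  0.026]
scene carriage [223. 161.] 0.67 [0.582 0.159 0.042]
scene brake_lever [192. 161.] 0.53 [0.496 0.196 0.041]
scene brake_lever [226. 196.] 0.22 [0.553 0.039 0.026]
scene lever_hinge [220. 161.] 0.79 [0.575 0.162 0.041]
scene deck_center [217. 160.] 0.81 [0.568 0.168 0.042]
scene fused_tile [226. 151.] 0.71 [0.603 0.188 0.049]
scene fused_tile [220. 161.] 0.64 [0.576 0.162 0.042]
scene fused_tile [207. 131.] 0.59 [0.584 0.348 0.008]
scene masking_tape [244. 306.] 0.63 [ 0.493 -0.275  0.011]
scene frit_jar_1 [283. 293.] 0.55 [ 0.584 -0.291  0.048]
scene frit_jar_1 [280. 159.] 0.5 [0.746 0.104 0.043]
scene notch_zone [228. 199.] 0.68 [0.556 0.026 0.027]
scene notch_zone [219. 160.] 0.31 [0.571 0.166 0.043]
top slide_base [234. 198.] 0.82 [0.567 0.057 0.009]
top slide_base [198. 192.] 0.17 [0.583 0.164 0.048]
top carriage [193. 199.] 0.93 [0.565 0.18  0.041]
top brake_lever [189. 222.] 0.6 [0.495 0.193 0.04 ]
top lever_pad [187. 224.] 0.64 [0.488 0.198 0.039]
top lever_hinge [193. 196.] 0.56 [0.572 0.179 0.047]
top deck_center [192. 196.] 0.75 [0.572 0.182 0.048]
top deck_center [348. 188.] 0.32 [ 0.583 -0.288  0.047]
top fused_tile [138. 195.] 0.95 [0.584 0.356 0.007]
top fused_tile [192. 183.] 0.63 [0.611 0.182 0.05 ]
top masking_tape [369. 218.] 0.63 [ 0.495 -0.353  0.023]
top frit_jar_1 [215. 138.] 0.63 [0.751 0.113 0.047]
top notch_zone [231. 199.] 0.78 [0.563 0.067 0.027]
1.1 [ 9.85600915e-01  1.69088247e-01 -3.80862712e-07 -3.68151445e-05] [-0.00796363  0.2740734  -1.04257668]
```

View pics/scene0.png

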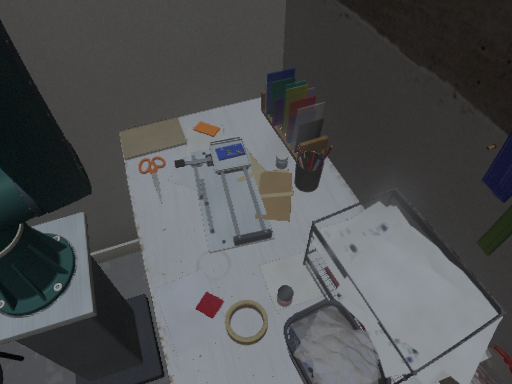

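View pics/top0.png

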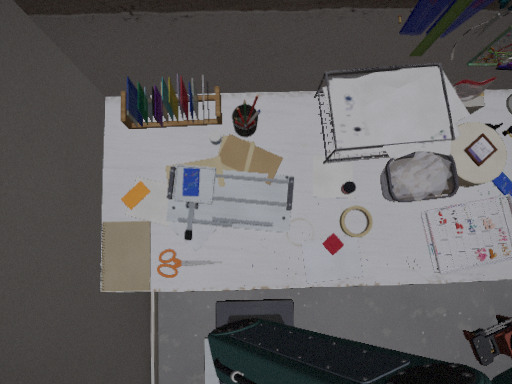

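The scene view shows the carriage at (230,155), with its lever pad at (180,163), and an orange decoy at (207,129). In the top view the pad is at (188,236), the hinge near (191,203), the tile at (191,182) and the base's right end block at (290,193). The tape and jar are clear, to the right. I'll measure the base yaw and the pad, then look with the wrist camera.

```bash
cat > m.py <<'E'
from h import *
c=capture("top")
for q in("slide_base","carriage","lever_pad","fused_tile"):
    for d in silhouettes("top",q)[:2]:
        P=cloud(c,d["region"])
        r=cv2.minAreaRect(P[:,:2].astype(np.float32)*1000)
        print(q,round(d["conf"],2),len(P),np.round(P.mean(0),3),np.round(r[0]),np.round(r[1]),round(r[2],2),np.round(np.percentile(P[:,2],[5,50,95]),3))
# dark pad pixels near (188,236)
print(np.round(world(c,(188,236),.051),3),np.round(world(c,(188,236)),3))
for uv in((165,221),(169,222),(285,233),(289,231),(294,178)): print(uv,np.round(world(c,uv,0.008),3))
im=c["image"][150:250,150:310]
cv2.imwrite("pics/topcrop.png",cv2.resize(im,None,fx=5,fy=5,interpolation=cv2.INTER_CUBIC))
E
python3 m.py
```

```text
slide_base 0.85 6632 [0.56  0.067 0.018] [549.  76.] [390. 228.] 85.47 [0.006 0.008 0.043]
slide_base 0.68 228 [0.496 0.192 0.043] [498. 193.] [ 22. 108.] 84.15 [0.038 0.041 0.051]
carriage 0.71 466 [0.612 0.187 0.048] [614. 189.] [52. 89.] 85.79 [0.043 0.048 0.05 ]
carriage 0.63 1433 [0.585 0.179 0.041] [560. 190.] [130. 231.] 81.37 [0.027 0.042 0.048]
lever_pad 0.61 201 [0.497 0.192 0.043] [497. 191.] [ 18. 105.] 84.15 [0.038 0.041 0.052]
fused_tile 0.9 445 [0.614 0.187 0.048] [615. 188.] [48. 86.] 86.87 [0.046 0.048 0.05 ]
fused_tile 0.71 425 [0.586 0.364 0.006] [587. 366.] [51. 87.] 40.83 [0.003 0.006 0.009]
[0.453 0.195 0.051] [0.453 0.195 0.05 ]
(165, 221) [0.502 0.272 0.008]
(169, 222) [0.499 0.259 0.008]
(285, 233) [ 0.456 -0.095  0.008]
(289, 231) [ 0.462 -0.107  0.008]
(294, 178) [ 0.625 -0.129  0.008]
```

View pics/topcrop.png

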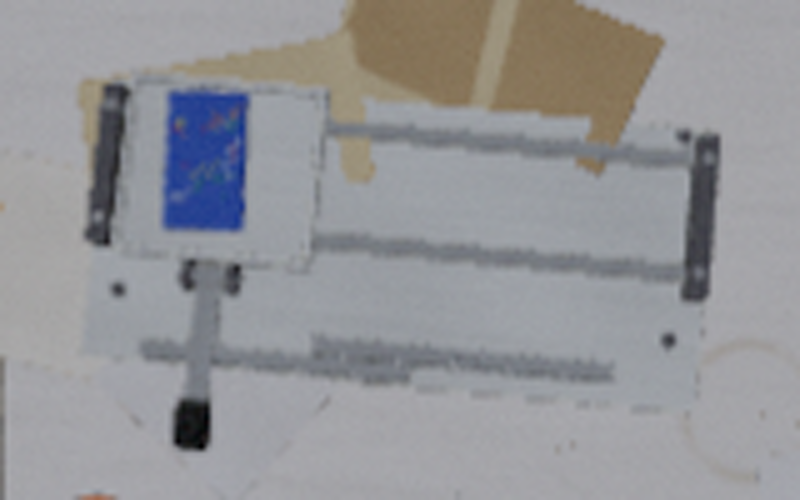

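The crop shows the pad at (192,424), i.e. image (188.4,234.8), and the hinge at (211,277). The end blocks are at (107,165) and (701,217), and the rail runs along row ~355. I'll compute the frame, go above the pad, and look with the wrist camera.

Run:
```python
from h import *
c=capture("top")
f=lambda u,v,z:world(c,(150+u/5-.4,150+v/5-.4),z)
A,B=f(107,165,.036),f(701,217,.036); d=(B-A)[:2]; L=np.linalg.norm(d); d/=L
th=np.arctan2(d[0],-d[1]); print("blocks",A,B,L,"yaw",th)
p=f(192,424,.050);h=f(211,277,.042);print("pad",p,"hinge",h, "lever yaw",np.arctan2((h-p)[1],(h-p)[0]))
q=[np.cos(th/2),np.sin(th/2),0,0]
move_ptp([p[0],p[1],.19],q)
move_gripper(.05)
c=capture("wrist");cv2.imwrite("pics/w0.png",c["image"])
print(current_clock(),current_force(),current_position())
for qn in("lever_pad","brake_lever","carriage"):
    for s in silhouettes("wrist",qn)[:2]:
        P=cloud(c,s["region"]); 
        if len(P): print(qn,s["xy"],s["conf"],P.mean(0),cv2.minAreaRect(P[:,:2].astype(np.float32)*1000))
```

```text
blocks [0.61630675 0.24797177 0.036     ] [ 0.57514233 -0.11141725  0.036     ] 0.36173882171125626 yaw -0.11404302458792835
pad [0.45812072 0.19493144 0.05      ] hinge [0.54575755 0.18417912 0.042     ] lever yaw -0.12208163942241096
5.0333 [0.00628128 0.24421188 0.52160866] [0.45811824 0.19495422 0.19000183]
brake_lever [253.7, 143.6] 0.68 [0.50010431 0.19194197 0.04316979] ((499.7495422363281, 191.7799072265625), (20.275434494018555, 110.83500671386719), 83.28404235839844)
carriage [257.8, 71.5] 0.79 [0.57576169 0.17938746 0.04251514] ((540.8980712890625, 187.02548217773438), (120.07518768310547, 193.68565368652344), 83.44786071777344)
```

View pics/w0.png

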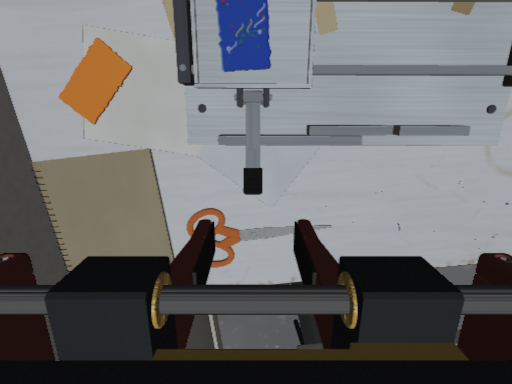

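The wrist view shows the pad at (253,180), hinge pins at (253,97), and the lever aligned with the tool. The yaw agrees, so I'll refine the pad, descend and grasp.

Run:
```python
from h import *
c=capture("wrist")
g=c["image"].max(2); m=np.zeros(g.shape,bool); m[160:200,235:270]=g[160:200,235:270]<60
P=cloud(c,m); T=P[P[:,2]>.046]
th=-.114; ex=np.array([np.cos(th),np.sin(th)]); ey=np.array([-ex[1],ex[0]])
for Q in(P,T): 
    a=Q[:,:2]@ex;b=Q[:,:2]@ey;print(len(Q),a.min(),a.max(),b.min(),b.max(),np.percentile(Q[:,2],[5,50,95]))
a=T[:,:2]@ex;b=T[:,:2]@ey
pc=ex*(a.min()+a.max())/2+ey*(b.min()+b.max())/2
hg=world(c,(253,97),.040); print("pad",pc,"hinge",hg,"dist",(hg[:2]-pc)@ex,(hg[:2]-pc)@ey)
q=[np.cos(th/2),np.sin(th/2),0,0]
z=.044-.019+.003
servo_line([*pc,.08],q,rate=.15); 
print("hit",servo_line([*pc,z],q,rate=.06,contact_N=4),current_force(),current_position())
np.save("pc.npy",pc)
```

```text
462 0.42092532985492465 0.44916069340879544 0.23737537343363177 0.25654352594456886 [0.04835976 0.05039918 0.05126324]
459 0.42092532985492465 0.44916069340879544 0.23737537343363177 0.25654352594456886 [0.04853324 0.05040179 0.05126387]
pad [0.4603116  0.19586889] hinge [0.54864542 0.18531618 0.04      ] dist 0.08896085615446797 -0.0004359537217223495
hit False [-0.10727115 -0.58422249  0.56059211] [0.46056835 0.19593842 0.02818799]
```

```bash
cat > arc.py <<'E'
from h import *
th=-.114; ex=np.array([np.cos(th),np.sin(th)]); ey=np.array([-ex[1],ex[0]])
q=[np.cos(th/2),np.sin(th/2),0,0]
pc=np.load("pc.npy"); R=np.hypot(.09,.011); A0=np.arctan2(.011,.09); H=pc+.09*ex
def pose(a,s):
    p=H-s*ey-ex*R*np.cos(a+A0); return [*p,.036+R*np.sin(a+A0)-.019]
def F(): 
    f=np.mean([current_force() for _ in range(3)],0); return np.array([f[:2]@ex,f[:2]@ey,f[2]])
E
python3 - <<'E'
from arc import *
move_gripper(.015); print(current_finger_gap(),current_grip_force(),F())
y=F()[1]
for a in(.06,.12,.18,.25,.35,.45,.55,.62,.66):
    servo_line(pose(a,0),q,rate=.06); print(a,np.round(F(),1),np.round(current_position(),4))
print(current_clock(),current_finger_gap())
c=capture("scene");cv2.imwrite("pics/s1.png",cv2.resize(c["image"][110:230,140:300],None,fx=5,fy=5))
E
```

```text
0.02171066554697769 30.002836883068085 [-0.93571995 -0.50485823  1.98997693]
0.06 [ 1.2  0.9 -5.7] [0.461  0.1957 0.0333]
0.12 [ 0.1 -0.4 -5.1] [0.462  0.1955 0.0389]
0.18 [-0.5 -1.2 -2.6] [0.4634 0.1954 0.0443]
0.25 [-2.7 -1.1  1.5] [0.4656 0.1952 0.0505]
0.35 [-3.5 -0.6  5.5] [0.4698 0.1949 0.059 ]
0.45 [-2.5 -0.3  7.6] [0.4752 0.1945 0.0673]
0.55 [-1.7 -0.7  8.6] [0.4813 0.1939 0.075 ]
0.62 [ 0.1 -1.4  8. ] [0.4854 0.1935 0.0795]
0.66 [0.6 1.4 3.7] [0.4873 0.1932 0.0815]
10.1 0.02118418982218261
```

View pics/s1.png

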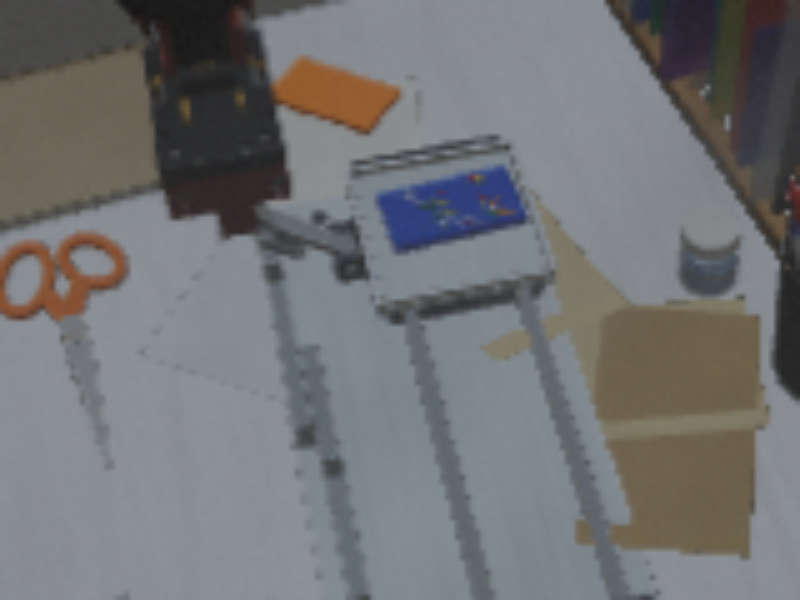

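The lever is up, with the pad in the fingers at about crop (240,215), and the tile sits in place at (455,205). Next I roll right, then feel for the notch with a light force loop.

```bash
cat > feel.py <<'E'
from arc import *
def go(a,s,r): servo_line(pose(a,s),q,rate=r)
s=.132
go(.62,0,.05); go(.62,s,.07); print("rolled",current_clock(),F())
a=.62
while a>.42: a-=.05; go(a,s,.06)
print(a,F())
while F()[2]<10 and a>.2: a-=.006; go(a,s,.02)
ac=a; print("contact",a,F(),current_clock())
found=False
if a<=.2: found=True
while not found and s<.211 and current_clock()<58:
    s+=.0015; go(a,s,.015); f=F(); lo=a
    n=0
    while f[2]<9.7 and n<12: a-=.006; go(a,s,.03); f=F(); n+=1
    if f[2]>12.5: a+=.004; go(a,s,.03)
    print(round(s,4),round(a,3),np.round(f,1),round(current_clock(),1))
    if a<ac-.05: found=True
print("found",found,s,a,current_clock(),current_position())
if found:
    while a>-.02:
        a-=.02; go(a,s,.04); f=F(); print(round(a,3),np.round(f,1))
        if f[2]>14: print("stop"); break
print(current_clock(),current_position(),F())
E
python3 feel.py
```

```text
rolled 12.4333 [ 0.31789774 -0.21254547 10.43468306]
0.41999999999999993 [-0.50132192 -0.56888244  9.82981512]
contact 0.4139999999999999 [ 0.24009523  0.6933863  11.81405161] 13.6833
0.1335 0.414 [-0.3  0.2 12. ] 13.9
0.135 0.414 [ 0.   0.7 11.6] 14.2
0.1365 0.414 [ 0.2  1.3 11.7] 14.4
0.138 0.418 [-0.1  0.4 12.6] 14.9
0.1395 0.418 [ 0.7  1.4 10.2] 15.2
0.141 0.412 [ 0.5  0.9 12.4] 15.7
0.1425 0.412 [-0.3  0.7 12.4] 15.9
0.144 0.416 [ 0.4  1.  12.9] 16.4
0.1455 0.416 [ 0.3  1.1 11.5] 16.7
0.147 0.416 [0.  0.1 9.9] 16.9
0.1485 0.416 [ 1.  -0.1 10.6] 17.2
0.15 0.416 [ 0.7  0.3 10.5] 17.4
0.1515 0.416 [ 0.4  1.1 11. ] 17.7
0.153 0.416 [ 1.1  0.1 10.5] 17.9
0.1545 0.416 [ 1.3 -0.2 10.8] 18.2
0.156 0.416 [ 0.9  1.  11.4] 18.4
0.1575 0.416 [ 1.   0.5 11.6] 18.7
0.159 0.416 [ 0.1  1.4 11.1] 18.9
0.1605 0.416 [ 1.5  0.1 10.4] 19.2
0.162 0.416 [-0.1  0.9 11.7] 19.4
0.1635 0.416 [-0.2  0.4 10.6] 19.7
0.165 0.416 [ 1.1  0.8 10.7] 19.9
0.1665 0.416 [ 0.5 -0.2 11. ] 20.2
0.168 0.416 [ 0.9  1.5 11.7] 20.4
0.1695 0.416 [-0.5  0.6 11.3] 20.7
0.171 0.416 [-0.7  1.2 10.8] 20.9
0.1725 0.416 [ 0.2  0.6
[... 379 characters left out ...]
10.8] 23.9
0.1905 0.416 [ 0.3  1.4 12.2] 24.2
0.192 0.416 [ 0.6  0.8 11.6] 24.4
0.1935 0.416 [ 0.1  0.4 11.6] 24.7
0.195 0.416 [ 0.2  0.3 11.6] 24.9
0.1965 0.42 [ 0.8  0.7 12.8] 25.4
0.198 0.42 [ 1.4  1.  10. ] 25.7
0.1995 0.42 [ 1.2  0.4 10. ] 25.9
0.201 0.42 [ 0.6 -0.2 10.1] 26.2
0.2025 0.42 [ 0.4 -0.2 10.4] 26.4
0.204 0.414 [-1.   0.6 11.9] 26.9
0.2055 0.414 [ 0.2  1.5 12. ] 27.2
0.207 0.418 [-0.4 -0.3 13. ] 27.7
0.2085 0.418 [ 0.7  1.1 10.3] 27.9
0.21 0.418 [0.4 0.1 9.9] 28.2
0.2115 0.418 [ 0.6 -0.4 10.2] 28.4
found False 0.21150000000000008 0.4179999999999999 28.4333 [ 0.44953354 -0.01577688  0.06432008]
28.4333 [ 0.44953354 -0.01577688  0.06432008] [ 0.55337254 -0.39115871 10.24262591]
```

The loop settled on the spring's hump at about 0.41, so the tongue never reached the rail. I'll press past the hump to the rail at about 0.3, then ease back left over the zone.

```bash
cat > feel2.py <<'E'
from arc import *
def go(a,s,r): servo_line(pose(a,s),q,rate=r)
s=.2115;a=.418
while a>.24:
    a-=.01 if a>.345 else .004; go(a,s,.03); f=F(); print(round(a,3),np.round(f,1))
    if a<.345 and f[2]>10.5: break
    if f[2]>15: break
ac=a; print("contact",a,current_clock(),current_position())
E
python3 feel2.py
```

```text
0.408 [ 0.5  0.3 11.9]
0.398 [ 0.3  0.2 12.1]
0.388 [-0.5  0.5 12.2]
0.378 [-1.   0.7 12.3]
0.368 [-0.1  0.8 11.7]
0.358 [-0.1  0.3 11.6]
0.348 [-0.9 -0.2 11.2]
0.338 [-1.   1.1 10.8]
contact 0.3379999999999999 30.4333 [ 0.44576176 -0.01533612  0.05791514]
```

```bash
cat > feel3.py <<'E'
from arc import *
def go(a,s,r): servo_line(pose(a,s),q,rate=r)
s=.2115;a=.338;mn=99
while a>.22:
    a-=.004; go(a,s,.03); f=F(); mn=min(mn,f[2]); print(round(a,3),np.round(f,1),round(current_position()[2],4))
    if f[2]>mn+2.5: break
ac=a; print("contact",a,current_clock())
E
python3 feel3.py
```

```text
0.334 [-1.1 -0.4 11.2] 0.0576
0.33 [-0.7  0.1 10.5] 0.0573
0.326 [-0.7  0.  11.3] 0.0569
0.322 [-0.5  0.7 11.4] 0.0566
0.318 [-0.4  0.  11.2] 0.0562
0.314 [-0.3 -0.5 11.3] 0.0559
0.31 [-0.4  0.2 10.8] 0.0555
0.306 [-0.8 -0.7 11.2] 0.0552
0.302 [-0.9  0.9  9.9] 0.0549
0.298 [-0.8 -0.4 11.2] 0.0545
0.294 [-0.4 -1.1 10.7] 0.0542
0.29 [-1.5  0.7 10.7] 0.0538
0.286 [-1.  -0.7 10.4] 0.0535
0.282 [-0.8 -0.8 10.5] 0.0531
0.278 [-0.4  0.6 10. ] 0.0528
0.274 [-1.1  0.3  9.1] 0.0524
0.27 [-1.3 -0.2  9. ] 0.0521
0.266 [-1.5  0.6 10.2] 0.0518
0.262 [ 0.1  0.3 10. ] 0.0514
0.258 [-0.8 -0.1 10.5] 0.0511
0.254 [-1.   0.1 11.1] 0.0508
0.25 [-1.1  0.6 13.5] 0.0505
contact 0.24999999999999994 35.9333
```

```bash
cat > feel4.py <<'E'
from arc import *
def go(a,s,r): servo_line(pose(a,s),q,rate=r)
s=.2115;a=ac=.250;found=False
while not found and s>.132 and current_clock()<60:
    s-=.0016; go(a,s,.02); f=F(); n=0
    f0=f[2]
    while f[2]<11 and n<6: a-=.006; go(a,s,.03); f=F(); n+=1
    if f[2]>15.5: a+=.003; go(a,s,.03)
    print(round(s,4),round(a,3),np.round(f0,1),np.round(f,1),round(current_clock(),1))
    if a<ac-.032 and f[2]<11: found=True
    elif a<ac-.06: print("drift");break
print("found",found,s,a,current_clock(),current_position())
if found:
    while a>-.03:
        a-=.03; go(a,s,.05); f=F(); print(round(a,3),np.round(f,1))
        if f[2]>13: print("stop"); break
print(current_clock(),current_position(),F())
E
python3 feel4.py
```

```text
0.2099 0.25 11.5 [-0.9  1.7 11.5] 36.2
0.2083 0.25 12.8 [-2.2  2.3 12.8] 36.4
0.2067 0.25 12.2 [-1.3  3.2 12.2] 36.7
0.2051 0.25 12.5 [-1.2  2.3 12.5] 36.9
0.2035 0.25 11.4 [-0.6  2.9 11.4] 37.2
0.2019 0.25 12.6 [-0.9  2.5 12.6] 37.4
0.2003 0.25 11.5 [-2.4  1.9 11.5] 37.7
0.1987 0.25 11.9 [-1.1  2.5 11.9] 37.9
0.1971 0.25 11.2 [-0.5  2.6 11.2] 38.2
0.1955 0.25 12.0 [-0.8  3.  12. ] 38.4
0.1939 0.25 11.9 [-1.5  2.6 11.9] 38.7
0.1923 0.25 11.2 [-1.5  2.7 11.2] 38.9
0.1907 0.25 11.8 [-2.   2.4 11.8] 39.2
0.1891 0.25 12.5 [-1.   2.  12.5] 39.4
0.1875 0.25 12.0 [-0.7  2.2 12. ] 39.7
0.1859 0.25 11.1 [-0.5  2.1 11.1] 39.9
0.1843 0.25 11.3 [-1.1  2.5 11.3] 40.2
0.1827 0.25 11.7 [-1.1  1.5 11.7] 40.4
0.1811 0.25 11.9 [-0.4  2.  11.9] 40.7
0.1795 0.25 12.2 [-1.1  2.2 12.2] 40.9
0.1779 0.25 11.8 [-1.4  2.5 11.8] 41.2
0.1763 0.244 10.8 [-1.1  2.4 12.9] 41.7
0.1747 0.244 12.8 [-0.3  1.9 12.8] 41.9
0.1731 0.244 12.6 [-0.9  2.  12.6] 42.2
0.1715 0.244 13.1 [-1.6  1.4 13.1] 42.4
0.1699 0.244 13.2 [-1.6  2.  13.2] 42.7
0.1683 0.244 12.4 [-2.3  3.9 12.4] 42.9
0.1667 0.244 11.0 [-0.7  3.1 11. ] 43.2
0.1651 0.214 10.3 [-1.1  1.6 12.5] 44.7
0.1635 0.178 9.2 [-1.6  1.1 11. ] 46.4
drift
found False 0.16350000000000028 0.17799999999999994 46.4333 [0.44503139 0.03325172 0.04422501]
46.4333 [0.44503139 0.03325172 0.04422501] [-1.56494685  1.05881591 11.00312012]
```

The tongue has started to sink at about s=0.164, so I'll press on down there with a force guard.

```bash
cat > press.py <<'E'
from arc import *
s=.1635;a=.178
while a>-.08:
    a-=.012; servo_line(pose(a,s),q,rate=.03); f=F(); print(round(a,3),np.round(f,1),round(current_clock(),1),round(current_position()[2],4))
    if f[2]>14.5: print("stop"); break
E
python3 press.py
```

```text
0.166 [-1.1  1.5 10.8] 46.7 0.0432
0.154 [-1.2  4.1 10.3] 46.9 0.0421
0.142 [-1.7  4.1 13.2] 47.2 0.0411
0.13 [-1.4  6.2 12.4] 47.4 0.0401
0.118 [-1.6  8.7 11.4] 47.7 0.039
0.106 [-1.  11.8  8.1] 47.9 0.0378
0.094 [-1.9 12.1  7.2] 48.2 0.0366
0.082 [-0.7 12.4  7.2] 48.4 0.0355
0.07 [-1.4 14.7  3.9] 48.7 0.0343
0.058 [-1.7 16.1  5.4] 48.9 0.0332
0.046 [-0.7 16.6  3.8] 49.2 0.0321
0.034 [-1.6 16.8  3.8] 49.4 0.031
0.022 [-1.5 17.7  3.2] 49.7 0.0299
0.01 [-1.7 18.   2.4] 49.9 0.0287
-0.002 [-1.5 17.3  2.1] 50.2 0.0276
-0.014 [-2.  18.9  2.1] 50.4 0.0265
-0.026 [-1.3 19.2  0.9] 50.7 0.0253
-0.038 [-1.5 17.8  0.4] 50.9 0.0242
-0.05 [-1.6 18.7 -0.2] 51.2 0.0231
-0.062 [-1.2 19.1  0. ] 51.4 0.022
-0.074 [-0.7 18.8 -0.7] 51.7 0.0209
-0.086 [-2.1 19.7 -0.2] 51.9 0.0197
```

Side force built up while pressing, so I'm checking visually before letting go.

Run:
```python
from arc import *
w=capture("wrist");c=capture("scene")
a=w["image"];b=cv2.resize(c["image"][130:250,140:300],(512,384))
cv2.imwrite("pics/chk.png",cv2.resize(np.vstack([a,b]),None,fx=.78,fy=.78))
print(current_finger_gap(),current_grip_force(),F(),current_torque(),current_position(),current_clock(), current_orientation())
for d in silhouettes("wrist","carriage")[:1]+silhouettes("wrist","brake_lever")[:2]:
    P=cloud(w,d["region"]);print(d["conf"],P.mean(0),np.percentile(P[:,2],[5,50,95]))
```

```text
0.021407947184908814 30.001105070114136 [-1.07136453 19.0923183  -1.87622927] [ 2.97428977 -0.43519123  0.08638469] [0.43965892 0.03640043 0.01973272] 52.0333 [ 0.99831131 -0.05804413 -0.00118166 -0.00200029]
0.95 [0.52727758 0.02523164 0.04302065] [0.03929974 0.04162015 0.05105241]
0.64 [0.48388412 0.03107144 0.04344414] [0.03913583 0.04118974 0.05184991]
```

View pics/chk.png

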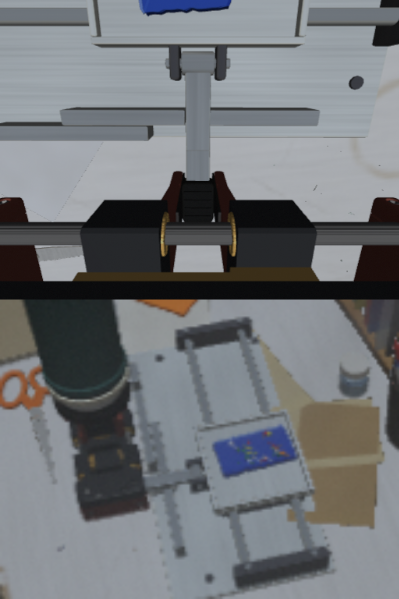

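The lever's height profile (0.039–0.052) matches the initial locked one, and the tile is still on the deck. I'll relieve the side load before opening.

Run:
```python
from arc import *
p=np.array(current_position())
print(pose(-.086,.1635),p,F())
for k in range(8):
    p[:2]+=ey*.0005; servo_line(p,q,rate=.02); f=F(); print(k,np.round(f,1))
    if f[1]<3 or f[1]>21: break
print(current_clock())
```

```text
[np.float64(0.44110469935892604), np.float64(0.03349980865447559), np.float64(0.020228884377445865)] [0.43961488 0.0364113  0.01973948] [-1.54767971 17.81440176 -1.07817303]
0 [ 1.7  2.  -2.6]
52.4667
```

Run:
```python
from arc import *
move_gripper(.05); print(F()); p=np.array(current_position())
p[2]=.17; servo_line(p,q,rate=.12); p[:2]-=.03*ex
w=capture("wrist");c=capture("top")
cv2.imwrite("pics/end.png",np.vstack([w["image"][:230],cv2.resize(c["image"][150:250,150:310],(512,320))]))
for n,cc in(("wrist",w),("top",c)):
  for qn in("lever_pad","brake_lever","fused_tile","frit_jar_1","masking_tape"):
    for d in silhouettes(n,qn)[:2]:
        P=cloud(cc,d["region"])
        if len(P): print(n,qn,round(d["conf"],2),np.round(P.mean(0),3),np.round(np.percentile(P[:,2],[5,50,95]),3))
print(current_clock(),F(),current_finger_gap())
```

```text
[ 0.65638072 -0.063837   -0.73139741]
wrist lever_pad 0.87 [0.481 0.032 0.043] [0.039 0.041 0.051]
wrist brake_lever 0.88 [0.481 0.032 0.043] [0.039 0.041 0.051]
wrist brake_lever 0.56 [0.584 0.029 0.049] [0.048 0.049 0.05 ]
wrist fused_tile 0.58 [0.584 0.029 0.049] [0.048 0.049 0.05 ]
wrist frit_jar_1 0.56 [0.584 0.029 0.049] [0.048 0.049 0.05 ]
top fused_tile 0.94 [0.584 0.367 0.007] [0.004 0.007 0.009]
top fused_tile 0.93 [0.595 0.028 0.048] [0.045 0.048 0.05 ]
top frit_jar_1 0.63 [ 0.586 -0.287  0.036] [0.004 0.045 0.048]
top frit_jar_1 0.46 [0.753 0.113 0.04 ] [0.008 0.046 0.048]
top masking_tape 0.89 [ 0.485 -0.312  0.02 ] [0.006 0.022 0.025]
55.1 [ 0.55947643 -0.07724586  0.39107345] 0.05031776723677344
```

View pics/end.png

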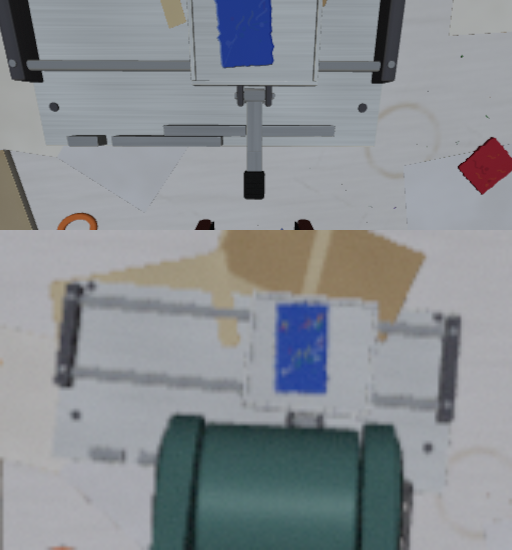

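The lever is down and clear of the gripper (pad at (254,185)), and the tile lies on the deck at (245,35). The travel is about 0.16 m, inside the notch zone.

```bash
python3 -c "
from bench import *
print(close_job())"
```

```text
the job is handed in; nothing more can be done
None
```

I released the carriage, rolled it right to about 0.16 m of travel and locked the lever down; it stayed down after I let go, with the tile in place. Two departures from a clean run: the first feel pass never reached the rail, so I found the notch coming back left, and about 19 N of side load built up on the lever as it locked, which I eased off before opening the fingers. The job is handed in.

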